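Unbolt the coffee cabinet

TASK

Unbolt the little coffee cabinet: draw the steel pin on its top back out of the eye of the door and lay the pin's handle over, fully down, into the side notch at the end of its guide so that it stays parked. Then swing the slatted door open to about 60 degrees, well short of the clay mug, and let everything go; leave the mug, tin, grinder, carafe, dripper and scoop where they stand.

Things in the scene. Friction and masses are not known exactly. Their poses are not given: they have to be found in the camera images.
- cabinet: Pale wood cabinet, 200 deep (x), 250 wide (y), 170 high, fixed on the tray; slatted door on its front (-x). Origin: centre of its underside; x to its back, y to its left (hinge side, seen from the robot), z up. 'Cabinet frame' below means mm in this frame. An aluminium bolt guide on its top (see point guide) holds the pin and keeps it from being lifted out
- guide (a point): Middle of the bolt guide, on the rod's axis: cabinet frame (-65, 0, 184). Base plate on the cabinet's top, 6 thick. Two barrels, 31 wide in x, at cabinet y -80 to -50 and y 29 to 60, tops at z 201.5. Between them a slot for the handle between two rails, tops at z 204, outer faces at x -83 and -49; the near (-x) rail is unbroken, the far one ends at y 7
- notch (a point): Middle of the side notch: the 22 wide gap (y 7 to 29) between the far rail's end and the left barrel, open to the back (+x) and upward; cabinet frame (-53, 18, 184)
- pin: Loose steel pin in the guide: rod 16 diameter, 165 long, along its y, with a plain bar handle of 14 diameter square to it along its z. Origin on the rod's axis at the handle's foot. At the start the foot is at cabinet y -40 to -28, the handle leaning some 17 degrees to -x on the near rail. Slides along y with 1 to 6 N, and rolls. 0.18 to 0.31 kg
- handle_end (a point): Free end of the pin's handle, 64 from the rod's axis. Drawn fully back (+y), the handle stops against the left barrel with its axis at cabinet y 22, beside the notch; there it can be tipped backward (+x) past upright into the notch, where it lies level, pointing to +x. Friction may hold it part-way until it is pressed down
- pin_tip (a point): Chamfered right-hand (-y) end of the rod, on its axis, 85 from the pin's origin. It starts some 5 to 17 beyond the door's eye
- door (a joint): Opening angle of the slatted door, rad: 0 closed, grows as the free (right, -y) edge swings towards the robot, 1.9 at most. Light; stays where it is left (0.04 N m of friction)
- hinge (a point): On the door's vertical hinge line, at the height of the cabinet's top: cabinet frame (-100, 125, 170). Door 250 wide, 14 thick, closed it covers the cabinet's front, its top 2 below the cabinet's top. A small steel pull knob, 20 diameter, stands 22 off its face near the free edge, at half height
- eye (a point): Centre of the bore of the aluminium eye on the door's top edge; it reaches back over the cabinet's top and moves with the door; closed: cabinet frame (-65, -98, 184). Outside 35 (x) by 20 (y), top at z 205.5, back face at x -47; bore 23 wide, along y. The pin through it keeps the door shut; pushing its back face forward opens the door
- tin: Closed dark steel tin, 54 diameter, 60 high, standing loose on the back part of the cabinet's top; origin centre of underside. Leave alone
- mug: Clay mug, 82 diameter, 90 high, handle to its +y, standing on the tray before the hinge side of the cabinet, near where the door would come if opened past 75 degrees; origin centre of underside. Leave alone
- grinder: Hand grinder, 54 diameter, 175 high with a folding lever hanging down its +y side (out to 51 from its axis), standing beside the cabinet; origin centre of underside. Leave alone
- carafe: Frosted glass carafe, 100 diameter, 140 high, standing on the other side of the cabinet; origin centre of underside. Leave alone
- dripper: Stainless cone dripper, 104 diameter, 78 high, handle to its -y (out to 72 from its axis), on the tray front right; origin centre of underside. Leave alone
- scoop: Brass scoop, 130 long, lying along its x on the sideboard just right of the tray; origin underneath its middle. Leave alone
Not all that is in view belongs to the job. Several things have the shape of the pin; the one meant has the colours described above.

How it is judged:
By the outcome, as a careful person would: the job done as asked, in the order asked, and still so for the second after the job is handed in, with the robot touching nothing.
It also fails if it takes over 56 s, if anything falls off the work surface, if the arm or the gripper's body presses on something with over 40 N, if the wrist force passes 120 N, or if a joint passes its speed limit or range.

ROBOT

A 7-joint arm with a two-finger parallel gripper is mounted at the origin on the work surface. World frame = base frame: x ahead of the robot, y to its left, z up, the work surface at z = 0. Lengths are in m, angles in rad, forces in N, time in s.
With the tool pointing down it reaches from about 0.4 to 0.875 m from the base axis. Payload 19.3 kg.
Tool frame: the origin (TCP) lies at the very end of the fingers, on their centre line; the grasp point (between the pads) lies 19 mm behind it; z points along the fingers, y is the direction in which the jaws open and shut (so a half turn about z gives the same grasp; the last joint's range is limited). The gripper opens to 85 mm and grips with 20 to 120 N. Pads are 22 mm wide; open, the fingers measure 114 mm over their backs; the gripper's body (76 mm by 85 mm) begins 54 mm behind the grasp point. The pads swing forward as they close: fully open they stand 13 mm farther back than shut.
Start: joints at [1.246, 0.521, -0.036, 1.599, 0.021, 1.021, -0.113], TCP at [0.158, -0.605, 0.231] pointing down, gripper open.
Joint ranges: [-2.91, 2.91], [-0.3, 2.13], [-1.5, 1.42], [0.17, 2.43], [-1.26, 4.41], [0.16, 1.93], [-2.52, 2.52]. Speed limits (rad/s): [1.89, 1.89, 2.39, 2.39, 3.01, 3.01, 3.01].

INTERFACE

Orientations are given as [roll, pitch, yaw] about the fixed x, y, z axes, in that order (R = Rz(yaw) Ry(pitch) Rx(roll)).
In Python, from workcell import bot gives the robot as it stands.
- The arm moves only by the tool apply_moves, never from a script. Its argument "commands" is a list of rows, each an object with "travel": the shift along the tool's x, y, z in m, a list of three; "twist": the turn, a rotation vector about the tool's x, y, z in degrees, a list of three; "claw": the finger opening in m, from 0 to 0.0854. A call has 1 to 10 rows; each row is the pose to reach, as a shift and turn from the pose commanded when the call began, along the tool's axes at that moment; what a row does not reach only later rows make up. A row lasts 1/10 s, in which the tool goes at most 50 mm and 8.59 degrees, less where a joint would pass 70% of its speed; a pose out of reach is approached as far as the arm can. A call with a gripper value outside its range is refused whole. The fingers move at their own pace and stop on an object; "force" is the grip in N (left out, the last holds). Time passes only in rows, so rows that repeat a pose let the fingers close. It gives the time, the measured TCP pose, the force and the opening at its end, in the units of the state.
- bot.observe(): the state, without advancing time (a new reading comes with each control period).
- bot.grab_frame(name): name is "scene" or "top"; returns a dict with "frame" (420x560x3 uint8, blue, green, red), "fx", "fy", "cx", "cy" (pixels), "dist" ([k1, k2, p1, p2, k3] as OpenCV has them; the pictures are not rectified), "pose" (4x4, takes a point from camera to world coordinates). Camera axes: x right, y up, looking along -z (the intrinsics and any distortion apply to the point x, -y, -z); pixel columns grow to the right and rows downward; lengths in m; the calibration is good to about 2 mm. A picture is of the moment at which its call begins. There is no depth.
- bot.job_done(): hands the job in, once; it reports no verdict.
The state is a dict: "clock": time; "qpos": joint angles; "qd": joint speeds; "joint_efforts": joint torques, N m; "position": TCP position; "tool_rot": TCP orientation; "force": force on the tool from outside, world axes, zero at the start; "moment": the same for the moment, N m; "grip_width": finger opening in m.
Only numpy, scipy, OpenCV 4.12 (cv2) and the standard library are available. Lean on these libraries where they do the work, as an engineer would, in place of code of your own. Each camera call takes 0.05 s, during which the arm holds its last target.

## Working session

There is one attempt and no reset: what is moved stays moved. The work goes in short steps, Python scripts to look and compute and a tool call to move; the robot and the scene stay as the last step left them, time stands still between calls to the robot, and variables do not carry over. Pictures are saved under pics/ and viewed, and the job is handed in when it is done.

Besides the shell and the picture viewer there is one more tool, called after "Request:" in YAML: its name, and indented under it one key for each argument. apply_moves: Moves the arm, as the interface text tells. Its arguments: {"type":"object","properties":{"commands":{"type":"array"},"force":{"type":"number"}},"required":["commands"]}

```bash
mkdir -p pics; ls; python3 - <<'E'
from workcell import bot
import cv2,numpy as np
print(bot.observe())
for n in("scene","top"):
    f=bot.grab_frame(n); cv2.imwrite(f"pics/{n}0.png",f["frame"]); print(n,{k:f[k] for k in("fx","fy","cx","cy","dist")},np.round(f["pose"],4).tolist())
E
```

```text
pics
{'clock': 0.0, 'qpos': array([ 1.24581324,  0.52205689, -0.036327  ,  1.59997385,  0.02121115,
        1.02111868, -0.11278776]), 'qd': array([ 3.17906963e-04,  1.42265193e-04, -1.80048427e-03,  1.56901700e-03,
        2.12065525e-03, -9.93092863e-04,  4.77292196e-05]), 'joint_efforts': array([-9.36974538e-04, -9.27117562e+01,  1.97936855e+00, -3.69931912e+01,
        1.78455468e-02,  8.22721340e-03, -1.13671445e-04]), 'position': array([ 0.15739991, -0.60451283,  0.23071126]), 'tool_rot': array([-3.14042495e+00,  9.32779461e-05,  2.54790277e-01]), 'force': array([ 0.2947413 , -0.24276339, -0.10495414]), 'moment': array([ 0.02199753,  0.00840251, -0.05186814]), 'grip_width': 0.0856019538223531}
scene {'fx': 502.81442314620136, 'fy': 502.81442314620136, 'cx': 283.27547840611425, 'cy': 209.97684795588773, 'dist': array([-0.15388901,  0.        ,  0.        ,  0.        ,  0.        ])} [[0.0318, -0.7996, 0.5996, 1.4929], [0.9995, 0.0222, -0.0235, 0.0095], [0.0055, 0.6001, 0.7999, 1.4086], [0.0, 0.0, 0.0, 1.0]]
top {'fx': 479.77767028886774, 'fy': 479.77767028886774, 'cx': 281.14275948579484, 'cy': 207.17593052848713, 'dist': array([-0.01335013,  0.        ,  0.        ,  0.        ,  0.        ])} [[-0.0272, 0.9984, -0.05, 0.5329], [-0.9994, -0.0262, 0.022, 0.0428], [0.0206, 0.0506, 0.9985, 1.4547], [0.0, 0.0, 0.0, 1.0]]
```

View pics/scene0.png

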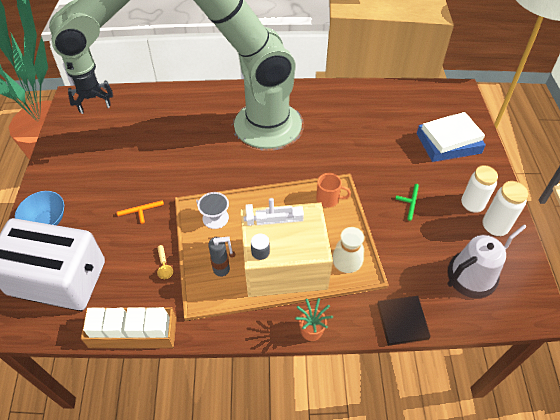

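View pics/top0.png

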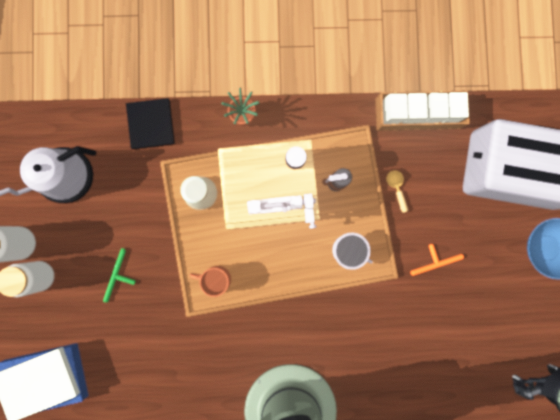

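```bash
python3 - <<'E'
import cv2
a=cv2.imread("pics/top0.png")[125:245,195:355]; cv2.imwrite("pics/top0z.png",cv2.resize(a,None,fx=5,fy=5,interpolation=cv2.INTER_CUBIC))
a=cv2.imread("pics/scene0.png")[170:300,190:350]; cv2.imwrite("pics/scene0z.png",cv2.resize(a,None,fx=4.6,fy=4.6,interpolation=cv2.INTER_CUBIC))
E
```

```text
(no output)
```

View pics/top0z.png

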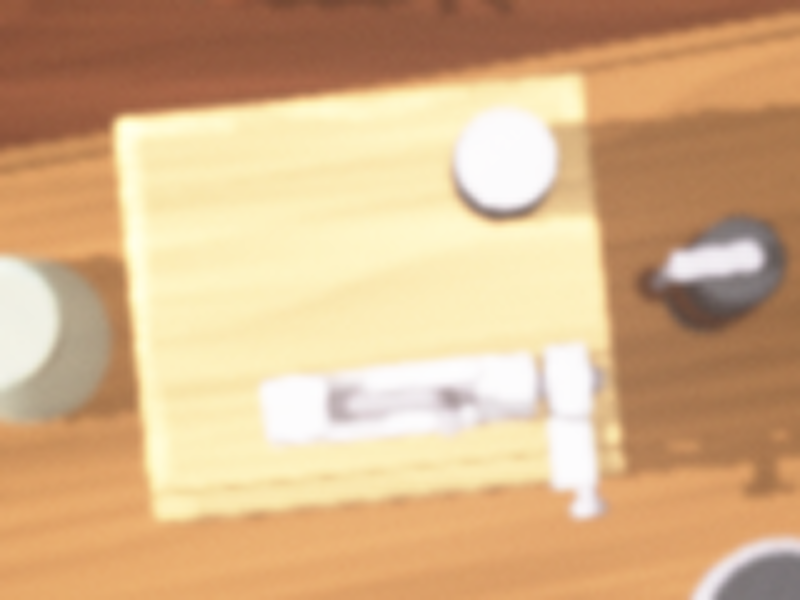

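View pics/scene0z.png

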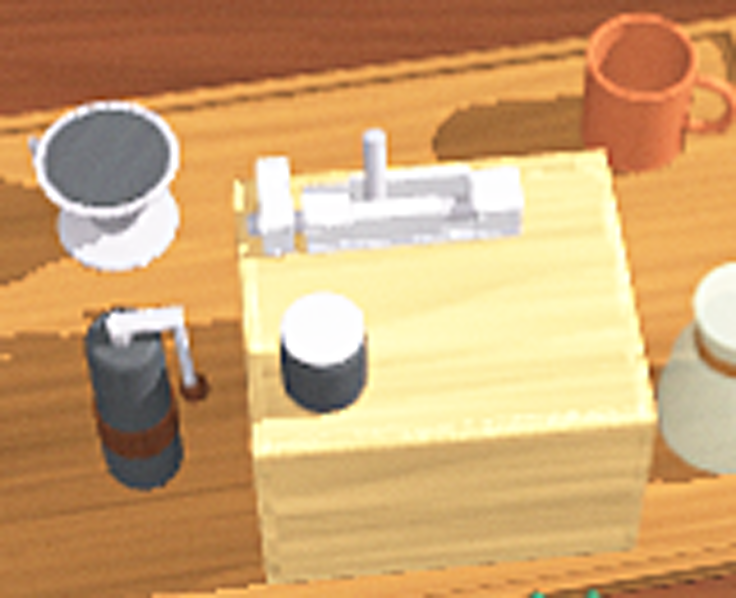

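```bash
cat > h.py <<'E'
import numpy as np, cv2
CAM={}
def _c(n,fx,cx,cy,k,P): CAM[n]=(np.array([[fx,0,cx],[0,fx,cy],[0,0,1]]),np.array([k,0,0,0,0.]),np.array(P))
_c("scene",502.81442,283.27548,209.97685,-0.15388901,[[0.0318,-0.7996,0.5996,1.4929],[0.9995,0.0222,-0.0235,0.0095],[0.0055,0.6001,0.7999,1.4086],[0,0,0,1]])
_c("top",479.77767,281.14276,207.17593,-0.01335,[[-0.0272,0.9984,-0.05,0.5329],[-0.9994,-0.0262,0.022,0.0428],[0.0206,0.0506,0.9985,1.4547],[0,0,0,1]])
def proj(n,p):
    K,d,P=CAM[n]; F=np.diag([1.,-1,-1]); R=F@P[:3,:3].T; t=-R@P[:3,3]
    return cv2.projectPoints(np.atleast_2d(np.asarray(p,float)),cv2.Rodrigues(R)[0],t,K,d)[0][:,0]
def rays(n,uv):
    K,d,P=CAM[n]; x=cv2.undistortPoints(np.array(uv,float).reshape(-1,1,2),K,d)[:,0]
    r=np.c_[x[:,0],-x[:,1],-np.ones(len(x))]@P[:3,:3].T
    return P[:3,3],r
def onz(n,uv,z):
    o,r=rays(n,uv); return o+r*((z-o[2])/r[:,2])[:,None]
def c2w(c,p):  # cabinet mm-> world, p=(x,y,z,yaw)
    c=np.atleast_2d(np.asarray(c,float))/1000; cs,sn=np.cos(p[3]),np.sin(p[3])
    return np.c_[p[0]+cs*c[:,0]-sn*c[:,1],p[1]+sn*c[:,0]+cs*c[:,1],p[2]+c[:,2]]
E
python3 - <<'E'
from h import *
from scipy.optimize import least_squares
tz=lambda u,v:(195+u/5,125+v/5); sz=lambda u,v:(190+u/4.6,170+v/4.6)
obs=[("top",(100,125,170),tz(115,118)),("top",(100,-125,170),tz(583,75)),("top",(-114,125,168),tz(158,520)),("top",(-114,-125,168),tz(625,468)),
("top",(-47,-98-10,205.5),tz(590,345)),("top",(-47,-88,205.5),tz(544,347)),
("scene",(100,125,170),sz(655,405)),("scene",(100,-125,170),sz(256,450)),("scene",(-114,125,168),sz(603,150)),("scene",(-114,-125,168),sz(236,180)),("scene",(100,-125,0),sz(270,583)),("scene",(100,125,0),sz(637,548)),
("scene",(-47,-108,205.5),sz(263,222)),("scene",(-47,-88,205.5),sz(293,222))]
def res(p): return np.concatenate([proj(n,c2w(c,p))[0]-o for n,c,o in obs])
s=least_squares(res,[0.6,0.05,0.01,0.08],loss="soft_l1")
print(s.x); print(np.round(res(s.x).reshape(-1,2),1))
p=s.x; np.save("cab.npy",p)
# other things
for nm,n,uv,z in[("tin","top",tz(506,158),p[2]+.23),("handle_end?","scene",sz(373,135),p[2]+.184+.061)]: print(nm,onz(n,[uv],z))
w=c2w([[-65,y,184] for y in(-34,22)]+[[-65-64*np.sin(.3),-34,184+64*np.cos(.3)]],p); print(w,"\n",(proj("scene",w)-[190,170])*4.6,(proj("top",w)-[195,125])*5)
E
```

```text
[0.66635352 0.04744509 0.01111657 0.07909434]
[[-0.3  0.5]
 [-1.  -0.4]
 [-0.8 -0. ]
 [-0.6  0.4]
 [-1.5 -0.4]
 [-0.   0. ]
 [ 0.1  2.4]
 [-0.9  0.8]
 [-0.2 -0.8]
 [-1.1 -0.4]
 [-0.7 -0.3]
 [-0.6 -0.5]
 [-0.6  0.4]
 [-0.3 -0.2]]
tin [[ 0.72170183 -0.02583478  0.24111657]]
handle_end? [[0.58935684 0.00911507 0.25611657]]
[[0.60424313 0.00841562 0.19511657]
 [0.59981847 0.06424054 0.19511657]
 [0.58538897 0.00692124 0.2562581 ]] 
 [[373.68831554 211.09975136]
 [459.22290645 203.70262562]
 [369.49703539 130.17962305]] [[442.9906099  394.95407675]
 [337.0627707  406.12197411]
 [450.15752147 425.49888577]]
```

```bash
cat >> h.py <<'E'
from scipy.spatial.transform import Rotation as Ro
def rel(target,yaw=None,R=None,o=None):
    from workcell import bot
    o=o or bot.observe(); R0=Ro.from_euler("xyz",o["tool_rot"]); R1=R or Ro.from_euler("xyz",[np.pi,0,yaw])
    t=R0.inv().apply(np.array(target)-o["position"]); w=(R0.inv()*R1).as_rotvec(degrees=True)
    return np.round(t,4).tolist(),np.round(w,1).tolist()
E
python3 - <<'E'
from h import *
p=np.load("cab.npy")
w=c2w([-79.6,-32,213],p)[0];print(w)
print(rel([.158,-.605,.33],.079)); print(rel([w[0],w[1],.33],.079))
E
```

```text
[0.58953075 0.00925579 0.22411657]
([0.0004, 0.0005, -0.0992], [-0.1, 0.0, 10.1])
([0.5729, -0.4851, -0.0988], [-0.1, 0.0, 10.1])
```

Request:
apply_moves:
  commands:
    - {"travel": [0, 0, -0.05], "twist": [0, 0, 5], "claw": 0.085}
    - {"travel": [0.02, -0.02, -0.099], "twist": [0, 0, 10.1], "claw": 0.085}
    - {"travel": [0.573, -0.485, -0.099], "twist": [0, 0, 10.1], "claw": 0.085}
    - {"travel": [0.573, -0.485, -0.099], "twist": [0, 0, 10.1], "claw": 0.085}
    - {"travel": [0.573, -0.485, -0.099], "twist": [0, 0, 10.1], "claw": 0.085}
    - {"travel": [0.573, -0.485, -0.099], "twist": [0, 0, 10.1], "claw": 0.085}
    - {"travel": [0.573, -0.485, -0.099], "twist": [0, 0, 10.1], "claw": 0.085}
    - {"travel": [0.573, -0.485, -0.099], "twist": [0, 0, 10.1], "claw": 0.085}
    - {"travel": [0.573, -0.485, -0.099], "twist": [0, 0, 10.1], "claw": 0.085}
    - {"travel": [0.573, -0.485, -0.099], "twist": [0, 0, 10.1], "claw": 0.085}

```text
clock: 1.1
position: [0.4021, -0.255, 0.3278]
tool_rot: [3.141, -0.0, 0.078]
force: [1.7, -1.4, 1.1]
grip_width: 0.085
```

```bash
python3 - <<'E'
from h import *
print(rel([.5895,.0093,.33],.079))
E
```

```text
([0.2075, -0.2488, -0.0022], [0.0, -0.0, -0.0])
```

Request:
apply_moves:
  commands:
    - {"travel": [0.19, -0.23, 0], "twist": [0, 0, 0], "claw": 0.085}
    - {"travel": [0.19, -0.23, 0], "twist": [0, 0, 0], "claw": 0.085}
    - {"travel": [0.19, -0.23, 0], "twist": [0, 0, 0], "claw": 0.085}
    - {"travel": [0.19, -0.23, 0], "twist": [0, 0, 0], "claw": 0.085}
    - {"travel": [0.19, -0.23, 0], "twist": [0, 0, 0], "claw": 0.085}
    - {"travel": [0.19, -0.23, 0], "twist": [0, 0, 0], "claw": 0.085}
    - {"travel": [0.19, -0.23, 0], "twist": [0, 0, 0], "claw": 0.085}
    - {"travel": [0.19, -0.23, 0], "twist": [0, 0, 0], "claw": 0.085}
    - {"travel": [0.19, -0.23, 0], "twist": [0, 0, 0], "claw": 0.085}
    - {"travel": [0.19, -0.23, 0], "twist": [0, 0, 0], "claw": 0.085}

```text
clock: 2.1
position: [0.5724, -0.0139, 0.3279]
tool_rot: [3.141, 0.0, 0.077]
force: [-0.6, -0.5, -0.5]
grip_width: 0.085
```

```bash
python3 - <<'E'
from h import *
from workcell import bot
print(rel([.5895,.0093,.33],.079),rel([.5895,.0093,.225],.079),bot.observe()["qpos"])
E
```

```text
([0.0188, -0.0218, -0.0022], [0.0, 0.0, -0.1]) ([0.0188, -0.0219, 0.1028], [0.0, 0.0, -0.1]) [ 0.18627028  0.3680164  -0.36266866  1.60292533  0.13809756  1.19601633
 -1.69882517]
```

Request:
apply_moves:
  commands:
    - {"travel": [0.019, -0.022, 0], "twist": [0, 0, 0], "claw": 0.085}
    - {"travel": [0.019, -0.022, 0.03], "twist": [0, 0, 0], "claw": 0.085}
    - {"travel": [0.019, -0.022, 0.06], "twist": [0, 0, 0], "claw": 0.085}
    - {"travel": [0.019, -0.022, 0.08], "twist": [0, 0, 0], "claw": 0.085}
    - {"travel": [0.019, -0.022, 0.095], "twist": [0, 0, 0], "claw": 0.085}
    - {"travel": [0.019, -0.022, 0.103], "twist": [0, 0, 0], "claw": 0.085}
    - {"travel": [0.019, -0.022, 0.103], "twist": [0, 0, 0], "claw": 0.085}

```text
clock: 2.8
position: [0.5896, 0.01, 0.2243]
tool_rot: [3.141, 0.001, 0.078]
force: [-0.0, 1.2, 0.0]
grip_width: 0.0851
```

```bash
cat > look.py <<'E'
import sys,cv2
from workcell import bot
tag=sys.argv[1]
B={"scene":(170,310,180,360),"top":(125,265,185,365)}
for n in sys.argv[2:]:
    f=bot.grab_frame(n)["frame"]; a,b,c,d=B[n]
    cv2.imwrite(f"pics/{n}{tag}.png",cv2.resize(f[a:b,c:d],None,fx=4.2,fy=4.2,interpolation=cv2.INTER_CUBIC))
E
python3 look.py 1 scene
```

```text
(no output)
```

View pics/scene1.png

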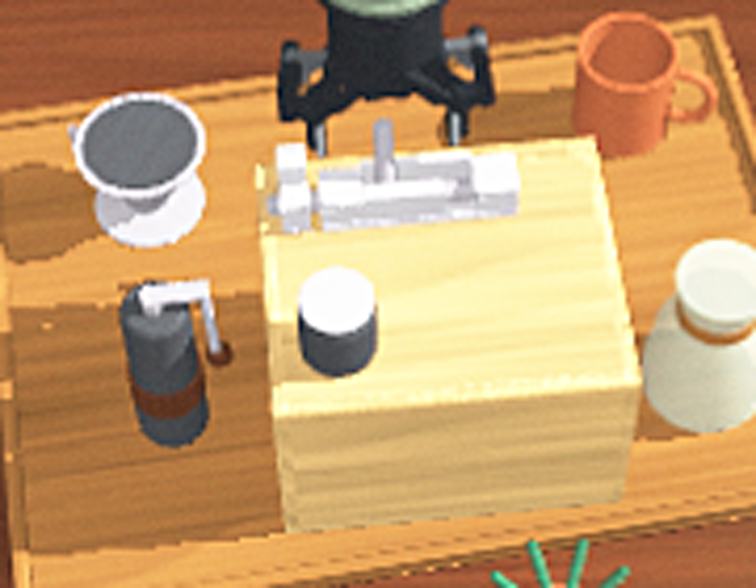

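The fingers straddle the handle, with the tips at u≈320 and 455 and the bar at 383. Next I close them.

Request:
apply_moves:
  commands:
    - {"travel": [0, 0, 0], "twist": [0, 0, 0], "claw": 0.0}
    - {"travel": [0, 0, 0], "twist": [0, 0, 0], "claw": 0.0}
    - {"travel": [0, 0, 0], "twist": [0, 0, 0], "claw": 0.0}
    - {"travel": [0, 0, 0], "twist": [0, 0, 0], "claw": 0.0}
    - {"travel": [0, 0, 0], "twist": [0, 0, 0], "claw": 0.0}
    - {"travel": [0, 0, 0], "twist": [0, 0, 0], "claw": 0.0}
    - {"travel": [0, 0, 0], "twist": [0, 0, 0], "claw": 0.0}
    - {"travel": [0, 0, 0], "twist": [0, 0, 0], "claw": 0.0}
  force: 30

```text
clock: 3.65
position: [0.5901, 0.0106, 0.225]
tool_rot: [3.142, -0.0, 0.078]
force: [-1.4, -1.5, 5.5]
grip_width: 0.0128
```

```bash
python3 look.py 2 scene
```

```text
(no output)
```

View pics/scene2.png

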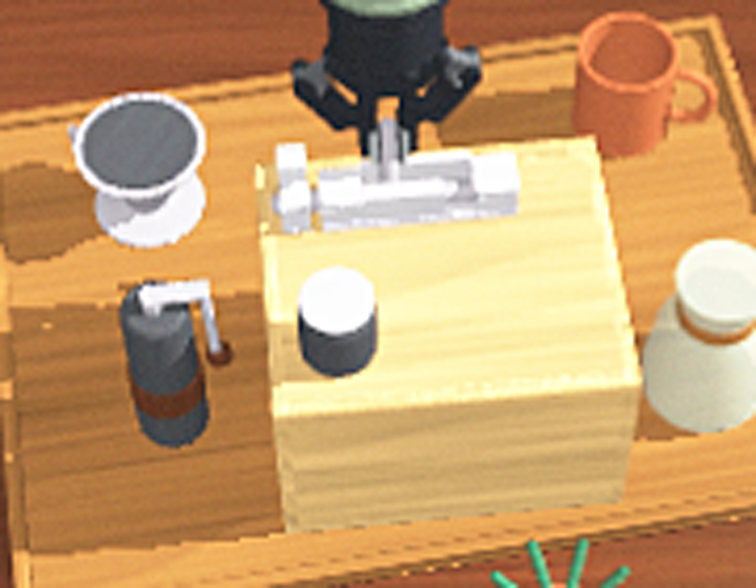

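Request:
apply_moves:
  commands:
    - {"travel": [0, -0.006, 0], "twist": [0, 0, 0], "claw": 0.0}
    - {"travel": [0, -0.012, 0], "twist": [0, 0, 0], "claw": 0.0}
    - {"travel": [0, -0.018, 0], "twist": [0, 0, 0], "claw": 0.0}
    - {"travel": [0, -0.024, 0], "twist": [0, 0, 0], "claw": 0.0}
    - {"travel": [0, -0.03, 0], "twist": [0, 0, 0], "claw": 0.0}
    - {"travel": [0, -0.036, 0], "twist": [0, 0, 0], "claw": 0.0}
    - {"travel": [0, -0.042, 0], "twist": [0, 0, 0], "claw": 0.0}
    - {"travel": [0, -0.048, 0], "twist": [0, 0, 0], "claw": 0.0}
    - {"travel": [0, -0.048, 0], "twist": [0, 0, 0], "claw": 0.0}

```text
clock: 4.6
position: [0.5864, 0.0594, 0.225]
tool_rot: [-3.141, -0.001, 0.079]
force: [-0.7, 3.5, 5.2]
grip_width: 0.0128
```

```bash
cat >> h.py <<'E'
def w2c(w):
    p=np.load("cab.npy"); d=np.array(w)-p[:3]; c,s=np.cos(p[3]),np.sin(p[3])
    return np.round(1000*np.array([c*d[0]+s*d[1],-s*d[0]+c*d[1],d[2]]),1)
E
python3 -c "
from h import *
from workcell import bot
o=bot.observe();print(w2c(o['position']),o['force'],o['moment'])"; python3 look.py 3 scene
```

```text
[-78.8  18.3 213.8] [-0.73674959  3.51975975  5.22978082] [ 0.4048364  -0.05806982 -0.05893325]
```

View pics/scene3.png

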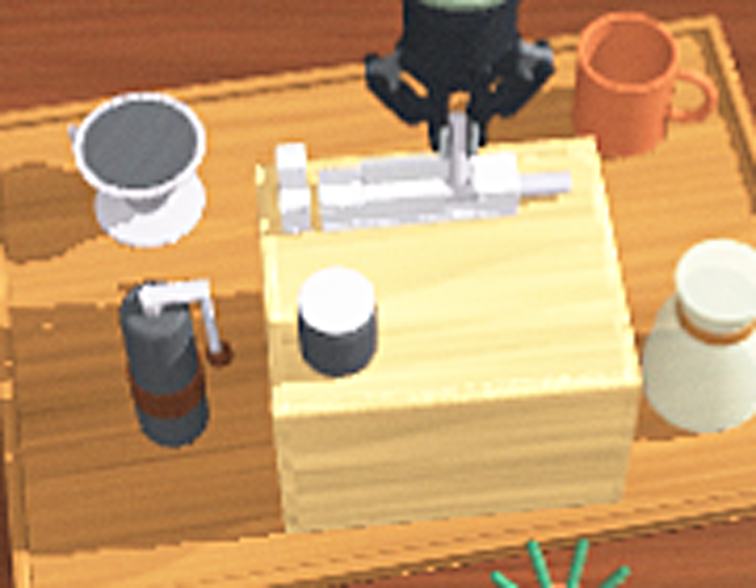

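The pin has slid freely and is out of the eye. I'll move it the last few mm to the stop.

Request:
apply_moves:
  commands:
    - {"travel": [0, -0.0015, 0], "twist": [0, 0, 0], "claw": 0.0}
    - {"travel": [0, -0.003, 0], "twist": [0, 0, 0], "claw": 0.0}
    - {"travel": [0, -0.0045, 0], "twist": [0, 0, 0], "claw": 0.0}
    - {"travel": [0, -0.0045, 0], "twist": [0, 0, 0], "claw": 0.0}

```text
clock: 5.05
position: [0.5861, 0.0625, 0.2249]
tool_rot: [3.141, -0.0, 0.078]
force: [0.2, -4.2, 5.9]
grip_width: 0.0128
```

```bash

python3 -c "
from h import *
from workcell import bot
o=bot.observe();print(w2c(o['position']),o['force'],o['moment'])"
```

```text
[-78.8  21.3 213.8] [ 0.20530122 -4.1624009   5.88740942] [-0.95424151 -0.1648795  -0.07166878]
```

Request:
apply_moves:
  commands:
    - {"travel": [0, -0.0015, 0], "twist": [0, 0, 0], "claw": 0.0}
    - {"travel": [0, -0.0015, 0], "twist": [0, 0, 0], "claw": 0.0}
    - {"travel": [0, -0.0015, 0], "twist": [0, 0, 0], "claw": 0.0}

```text
clock: 5.35
position: [0.5861, 0.0627, 0.2249]
tool_rot: [3.14, -0.0, 0.077]
force: [0.1, -10.7, 5.9]
grip_width: 0.0127
```

```bash

python3 -c "
from h import *
from workcell import bot
o=bot.observe();print(w2c(o['position']),o['force'],o['moment'])
R=47
for a in(-17,-5,10,25,35,45,55):
  a=np.radians(a); print(np.degrees(a).round(),w2c(0*o['position']+c2w([-65+R*np.sin(a),22,184+R*np.cos(a)-19],np.load('cab.npy'))[0]))"
```

```text
[-78.8  21.5 213.8] [  0.13927827 -10.65614382   5.93833811] [-2.21422671 -0.16996145 -0.08820883]
-17.0 [-78.7  22.  209.9]
-5.0 [-69.1  22.  211.8]
10.0 [-56.8  22.  211.3]
25.0 [-45.1  22.  207.6]
35.0 [-38.   22.  203.5]
45.0 [-31.8  22.  198.2]
55.0 [-26.5  22.  192. ]
```

Request:
apply_moves:
  commands:
    - {"travel": [0.0, 0.001, 0], "twist": [0, 0, 0], "claw": 0.0}
    - {"travel": [0.005, 0.001, -0.001], "twist": [0, 0, 0], "claw": 0.0}
    - {"travel": [0.0105, 0.001, -0.002], "twist": [0, 0, 0], "claw": 0.0}
    - {"travel": [0.017, 0.001, -0.002], "twist": [0, 0, 0], "claw": 0.0}
    - {"travel": [0.0238, 0.001, -0.0015], "twist": [0, 0, 0], "claw": 0.0}
    - {"travel": [0.03, 0.001, 0.0], "twist": [0, 0, 0], "claw": 0.0}
    - {"travel": [0.0365, 0.001, 0.0025], "twist": [0, 0, 0], "claw": 0.0}
    - {"travel": [0.0365, 0.001, 0.0025], "twist": [0, 0, 0], "claw": 0.0}
  force: 20

```text
clock: 6.15
position: [0.6222, 0.0653, 0.2217]
tool_rot: [3.14, 0.002, 0.078]
force: [-2.8, -7.3, 3.0]
grip_width: 0.013
```

```bash

python3 -c "
from h import *
from workcell import bot
o=bot.observe();print(w2c(o['position']),o['force'],o['moment'])"; python3 look.py 4 scene
```

```text
[-42.6  21.3 210.6] [-2.82883346 -7.29971493  3.01145281] [-1.38074309  0.61205144  0.10333457]
```

View pics/scene4.png

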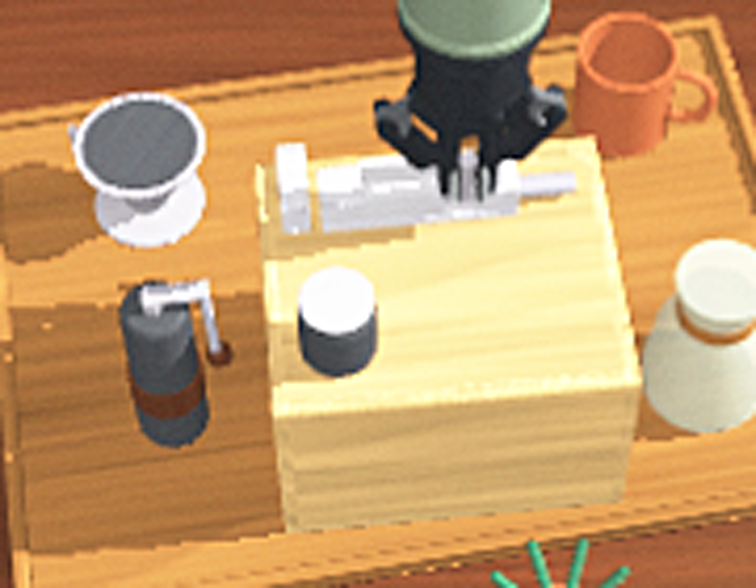

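Request:
apply_moves:
  commands:
    - {"travel": [0.004, 0.001, 0.002], "twist": [0, 0, 0], "claw": 0.0}
    - {"travel": [0.0077, 0.0015, 0.0045], "twist": [0, 0, 0], "claw": 0.0}
    - {"travel": [0.0112, 0.0015, 0.0072], "twist": [0, 0, 0], "claw": 0.0}
    - {"travel": [0.0145, 0.0015, 0.0102], "twist": [0, 0, 0], "claw": 0.0}
    - {"travel": [0.0175, 0.0015, 0.0135], "twist": [0, 0, 0], "claw": 0.0}
    - {"travel": [0.0202, 0.0015, 0.017], "twist": [0, 0, 0], "claw": 0.0}
    - {"travel": [0.0202, 0.0015, 0.017], "twist": [0, 0, 0], "claw": 0.0}

```text
clock: 6.9
position: [0.643, 0.0666, 0.2051]
tool_rot: [-3.141, -0.001, 0.078]
force: [1.2, -0.7, 4.7]
grip_width: 0.0129
```

```bash

python3 -c "
from h import *
from workcell import bot
o=bot.observe();print(w2c(o['position']),o['force'],o['moment'])"; python3 look.py 5 scene
```

```text
[-21.8  20.9 194. ] [ 1.21432099 -0.68107005  4.7026485 ] [-0.11319715 -0.12943089 -0.06044305]
```

View pics/scene5.png

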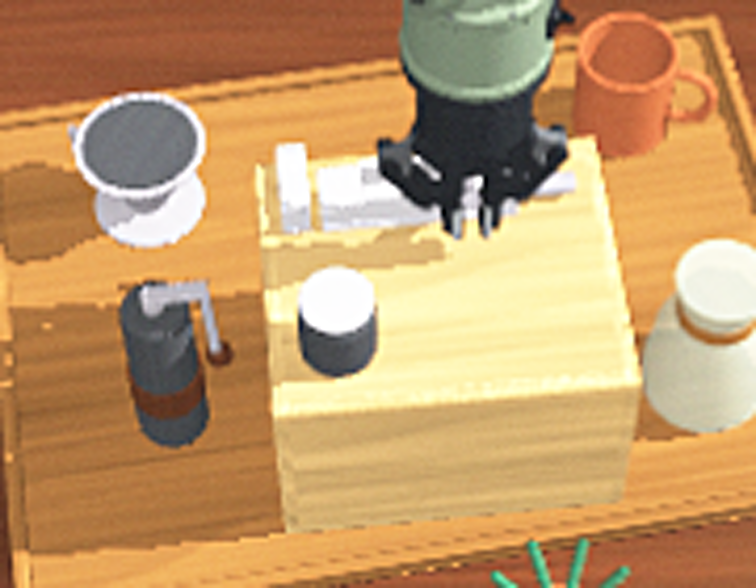

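Request:
apply_moves:
  commands:
    - {"travel": [0.003, 0.0, 0.005], "twist": [0, 0, 0], "claw": 0.0}
    - {"travel": [0.005, 0, 0.01], "twist": [0, 0, 0], "claw": 0.0}
    - {"travel": [0.006, 0, 0.014], "twist": [0, 0, 0], "claw": 0.0}
    - {"travel": [0.0065, 0, 0.017], "twist": [0, 0, 0], "claw": 0.0}
    - {"travel": [0.0065, 0, 0.017], "twist": [0, 0, 0], "claw": 0.0}
    - {"travel": [0.0065, 0, 0.017], "twist": [0, 0, 0], "claw": 0.03}
    - {"travel": [0.0065, 0, 0.017], "twist": [0, 0, 0], "claw": 0.03}
    - {"travel": [0.0065, 0, -0.03], "twist": [0, 0, 0], "claw": 0.03}
    - {"travel": [0.0065, 0, -0.04], "twist": [0, 0, 0], "claw": 0.03}
    - {"travel": [0.0065, 0, -0.04], "twist": [0, 0, 0], "claw": 0.0}

```text
clock: 7.95
position: [0.6497, 0.0673, 0.2472]
tool_rot: [-3.141, -0.003, 0.078]
force: [-0.7, 0.6, -1.1]
grip_width: 0.0164
```

```bash

python3 -c "
from h import *
from workcell import bot
o=bot.observe();print(w2c(o['position']),o['force'],o['moment'],o['grip_width'])"; python3 look.py 6 scene
```

```text
[-15.   21.1 236. ] [-0.70445188  0.60988326 -1.07121647] [-0.04978988  0.00764985  0.02023207] 0.01641933038562182
```

View pics/scene6.png

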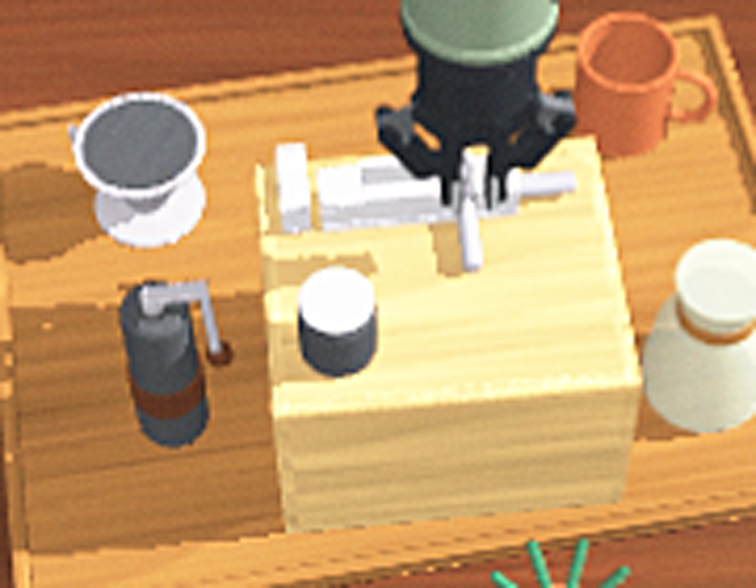

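Request:
apply_moves:
  commands:
    - {"travel": [0.004, 0, 0], "twist": [0, 0, 0], "claw": 0.0}
    - {"travel": [0.004, 0, 0], "twist": [0, 0, 0], "claw": 0.0}
    - {"travel": [0.004, 0, 0.01], "twist": [0, 0, 0], "claw": 0.0}
    - {"travel": [0.004, 0, 0.02], "twist": [0, 0, 0], "claw": 0.0}
    - {"travel": [0.004, 0, 0.028], "twist": [0, 0, 0], "claw": 0.0}
    - {"travel": [0.004, 0, 0.034], "twist": [0, 0, 0], "claw": 0.0}
    - {"travel": [0.004, 0, 0.039], "twist": [0, 0, 0], "claw": 0.0}
    - {"travel": [0.004, 0, 0.042], "twist": [0, 0, 0], "claw": 0.0}
    - {"travel": [0.004, 0, 0.042], "twist": [0, 0, 0], "claw": 0.0}

```text
clock: 8.9
position: [0.6529, 0.0673, 0.2029]
tool_rot: [-3.142, 0.0, 0.079]
force: [-0.4, 0.3, 0.4]
grip_width: -0.0001
```

```bash

python3 -c "
from h import *
from workcell import bot
o=bot.observe();print(w2c(o['position']),o['force'],o['moment'],o['grip_width'])"; python3 look.py 7 scene
```

```text
[-11.9  20.9 191.8] [-0.4447349   0.34018223  0.36381401] [-0.06603009 -0.07642215  0.02039823] -5.95653196032107e-05
```

View pics/scene7.png

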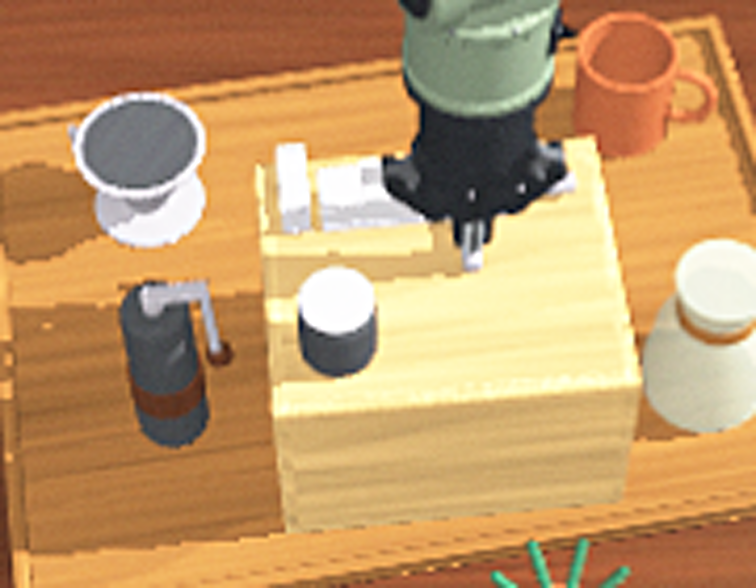

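Request:
apply_moves:
  commands:
    - {"travel": [0, 0, 0.0015], "twist": [0, 0, 0], "claw": 0.0}
    - {"travel": [0, 0, 0.0025], "twist": [0, 0, 0], "claw": 0.0}
    - {"travel": [0, 0, 0.003], "twist": [0, 0, 0], "claw": 0.0}
    - {"travel": [0, 0, 0.003], "twist": [0, 0, 0], "claw": 0.0}

```text
clock: 9.35
position: [0.653, 0.0673, 0.2002]
tool_rot: [-3.142, -0.0, 0.078]
force: [-0.2, 0.3, -0.4]
grip_width: -0.0003
```

```bash

python3 -c "
from h import *
from workcell import bot
o=bot.observe();print(w2c(o['position']),o['force'],o['moment'],o['grip_width'])"
```

```text
[-11.8  20.9 189.1] [-0.22385055  0.3491206  -0.42669578] [0.05811646 0.03308476 0.03886777] -0.0002631909356161002
```

Request:
apply_moves:
  commands:
    - {"travel": [0, 0, 0.001], "twist": [0, 0, 0], "claw": 0.0}
    - {"travel": [0, 0, 0.002], "twist": [0, 0, 0], "claw": 0.0}
    - {"travel": [0, 0, 0.003], "twist": [0, 0, 0], "claw": 0.0}
    - {"travel": [0, 0, 0.003], "twist": [0, 0, 0], "claw": 0.0}

```text
clock: 9.75
position: [0.6533, 0.0673, 0.1977]
tool_rot: [-3.142, -0.001, 0.078]
force: [0.8, -0.2, 5.4]
grip_width: -0.0001
```

```bash

python3 -c "
from h import *
from workcell import bot
o=bot.observe();print(w2c(o['position']),o['force'],o['moment'],o['grip_width'])"
```

```text
[-11.4  20.9 186.6] [ 0.76885258 -0.22182032  5.44459669] [-0.06295296  0.03100655  0.03527133] -0.00014976945753686496
```

Request:
apply_moves:
  commands:
    - {"travel": [0, 0, 0.0015], "twist": [0, 0, 0], "claw": 0.0}
    - {"travel": [0, 0, 0.0015], "twist": [0, 0, 0], "claw": 0.0}

```text
clock: 9.95
position: [0.6535, 0.0673, 0.1971]
tool_rot: [3.142, -0.002, 0.078]
force: [-3.8, -1.5, 16.7]
grip_width: 0.0002
```

Request:
apply_moves:
  commands:
    - {"travel": [0, 0, -0.03], "twist": [0, 0, 0], "claw": 0.0}
    - {"travel": [0, 0, -0.08], "twist": [0, 0, 0], "claw": 0.0}
    - {"travel": [0, 0.05, -0.08], "twist": [0, 0, 0], "claw": 0.0}
    - {"travel": [0, 0.1, -0.08], "twist": [0, 0, 0], "claw": 0.0}
    - {"travel": [0, 0.1, -0.08], "twist": [0, 0, 0], "claw": 0.0}

```text
clock: 10.45
position: [0.6608, -0.0407, 0.2756]
tool_rot: [3.138, 0.0, 0.07]
force: [-0.3, -0.6, -0.1]
grip_width: -0.0001
```

```bash

python3 -c "
from h import *
from workcell import bot
o=bot.observe();print(w2c(o['position']),o['qpos'],o['grip_width'])
p=np.load('cab.npy')
for c in([-65,22,184],[-1,22,184],[-3,22,177],[-3,22,191]): print(c,((proj('scene',c2w(c,p))-[180,170])*4.2).round())"; python3 look.py 8 scene top
```

```text
[-12.5 -87.5 264.5] [ 0.1789125   0.56087715 -0.33236306  1.42855298  0.19271236  1.18433289
 -1.67994924] -0.00013502286430206378
[-65, 22, 184] [[461. 186.]]
[-1, 22, 184] [[472. 260.]]
[-3, 22, 177] [[472. 263.]]
[-3, 22, 191] [[472. 252.]]
```

View pics/scene8.png

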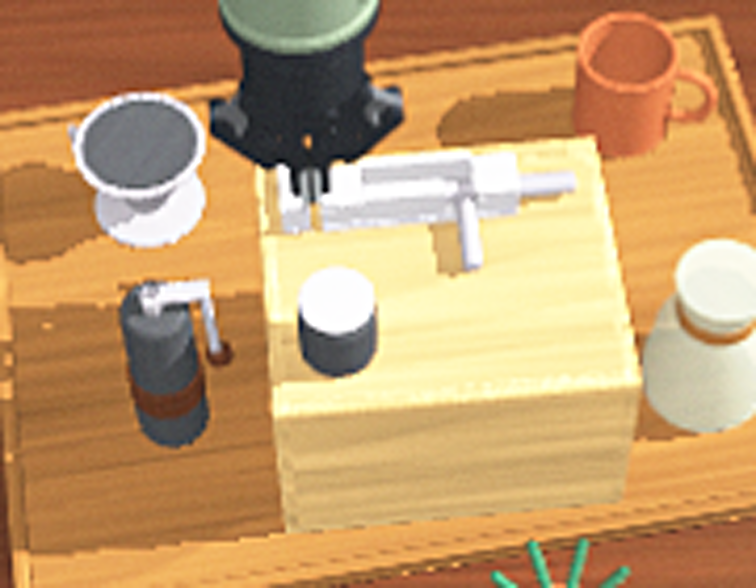

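View pics/top8.png

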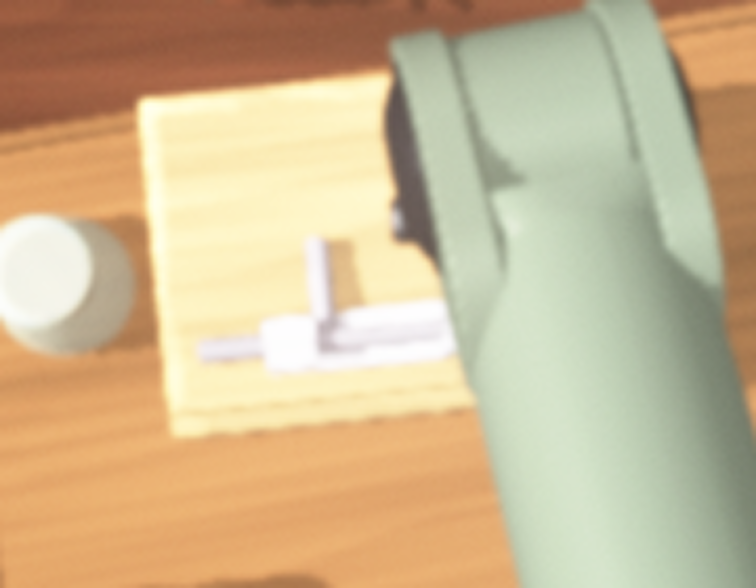

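```bash
python3 -c "
from h import *
p=np.load('cab.npy')
for z in(264,200,178): print(rel(c2w([-24,-101,z],p)[0],.079))"
```

```text
([-0.0118, 0.0206, 0.0003], [-0.0, 0.0, -0.2])
([-0.0118, 0.0206, 0.0643], [-0.0, 0.0, -0.2])
([-0.0118, 0.0206, 0.0863], [-0.0, 0.0, -0.2])
```

Request:
apply_moves:
  commands:
    - {"travel": [-0.012, 0.0205, 0.0], "twist": [0, 0, 0], "claw": 0.0}
    - {"travel": [-0.012, 0.0205, 0.02], "twist": [0, 0, 0], "claw": 0.0}
    - {"travel": [-0.012, 0.0205, 0.045], "twist": [0, 0, 0], "claw": 0.0}
    - {"travel": [-0.012, 0.0205, 0.065], "twist": [0, 0, 0], "claw": 0.0}
    - {"travel": [-0.012, 0.0205, 0.08], "twist": [0, 0, 0], "claw": 0.0}
    - {"travel": [-0.012, 0.0205, 0.086], "twist": [0, 0, 0], "claw": 0.0}
    - {"travel": [-0.012, 0.0205, 0.086], "twist": [0, 0, 0], "claw": 0.0}

```text
clock: 11.25
position: [0.6503, -0.0531, 0.1893]
tool_rot: [-3.141, 0.001, 0.079]
force: [0.1, -1.2, 0.2]
grip_width: 0.0
```

```bash
cat > door.py <<'E'
from h import *
import sys
from workcell import bot
def door(a,d=11,z=178,yy=-226,k=1):
    a=np.radians(a);c,s=np.cos(a),np.sin(a);X,Y=53+d,yy
    return c2w([-100+X*c+Y*s,125-X*s+Y*c,z],np.load('cab.npy'))[0],.079-k*a
if __name__=="__main__":
    o=bot.observe();print(w2c(o['position']),o['force'].round(1),o['tool_rot'].round(3),o['qpos'].round(2))
    for a in map(float,sys.argv[1:]):
        w,y=door(a); print(a,w.round(3),*rel(w,y,o=o))
E
python3 door.py 0 3 6 9 12 15 18 21 25;python3 look.py 9 scene
```

```text
[-23.9 -99.  178.2] [ 0.1 -1.2  0.2] [-3.141e+00  1.000e-03  7.900e-02] [ 0.2   0.62 -0.32  1.55  0.22  1.   -1.68]
0.0 [ 0.638 -0.056  0.189] [-0.0121, 0.002, 0.0002] [-0.0, 0.0, 0.0]
3.0 [ 0.627 -0.06   0.189] [-0.024, 0.0051, 0.0002] [-0.0, 0.0, 3.0]
6.0 [ 0.615 -0.063  0.189] [-0.0361, 0.0075, 0.0002] [-0.0, 0.0, 6.0]
9.0 [ 0.603 -0.066  0.189] [-0.0482, 0.0092, 0.0002] [-0.0, 0.0, 9.0]
12.0 [ 0.591 -0.068  0.189] [-0.0605, 0.0104, 0.0002] [-0.0, 0.0, 12.0]
15.0 [ 0.579 -0.07   0.189] [-0.0728, 0.0109, 0.0002] [-0.0, 0.0, 15.0]
18.0 [ 0.566 -0.071  0.189] [-0.085, 0.0107, 0.0002] [-0.0, 0.0, 18.0]
21.0 [ 0.554 -0.071  0.189] [-0.0973, 0.0099, 0.0003] [-0.0, 0.0, 21.0]
25.0 [ 0.538 -0.07   0.189] [-0.1136, 0.0079, 0.0003] [-0.0, 0.1, 25.0]
```

View pics/scene9.png

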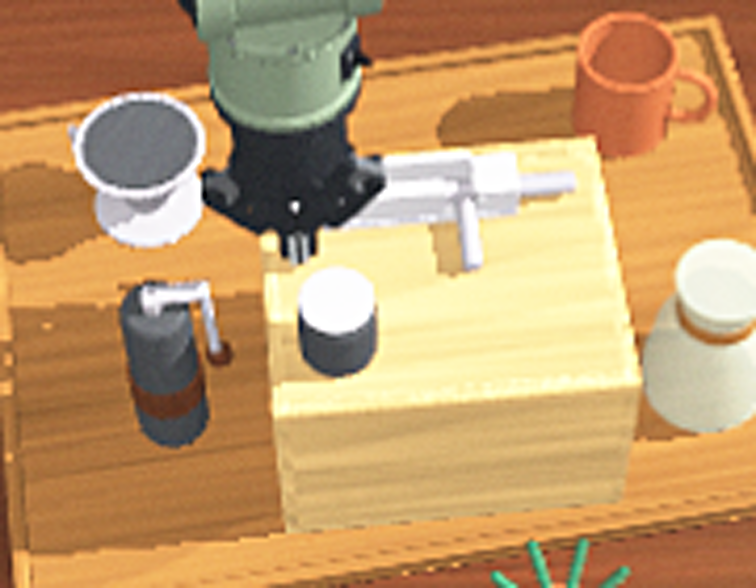

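Request:
apply_moves:
  commands:
    - {"travel": [-0.006, 0.002, 0], "twist": [0, 0, 0], "claw": 0.0}
    - {"travel": [-0.012, 0.002, 0], "twist": [0, 0, 0], "claw": 0.0}
    - {"travel": [-0.018, 0.004, 0], "twist": [0, 0, 1.5], "claw": 0.0}
    - {"travel": [-0.024, 0.005, 0], "twist": [0, 0, 3], "claw": 0.0}
    - {"travel": [-0.03, 0.0065, 0], "twist": [0, 0, 4.5], "claw": 0.0}
    - {"travel": [-0.036, 0.0075, 0], "twist": [0, 0, 6], "claw": 0.0}

```text
clock: 11.9
position: [0.6146, -0.0643, 0.1899]
tool_rot: [3.142, -0.0, -0.029]
force: [-0.0, -0.2, 0.1]
grip_width: 0.0001
```

```bash
python3 door.py 9 12 15 18 21 24 27 30 33 36;python3 look.py 10 scene top
```

```text
[ -60.4 -107.3  178.8] [-0.  -0.2  0.1] [ 3.142 -0.    -0.029] [ 0.21  0.57 -0.3   1.65  0.2   0.95 -1.76]
9.0 [ 0.603 -0.066  0.189] [-0.0116, 0.0022, 0.0008] [0.0, -0.0, 2.8]
12.0 [ 0.591 -0.068  0.189] [-0.0236, 0.0046, 0.0008] [0.0, -0.0, 5.8]
15.0 [ 0.579 -0.07   0.189] [-0.0358, 0.0064, 0.0008] [0.0, -0.0, 8.8]
18.0 [ 0.566 -0.071  0.189] [-0.048, 0.0076, 0.0008] [0.0, -0.0, 11.8]
21.0 [ 0.554 -0.071  0.189] [-0.0603, 0.0081, 0.0008] [0.0, -0.0, 14.8]
24.0 [ 0.542 -0.07   0.189] [-0.0726, 0.008, 0.0008] [0.0, -0.0, 17.8]
27.0 [ 0.53  -0.069  0.189] [-0.0849, 0.0073, 0.0008] [0.0, -0.0, 20.8]
30.0 [ 0.517 -0.067  0.189] [-0.0971, 0.0059, 0.0008] [0.0, -0.0, 23.8]
33.0 [ 0.505 -0.065  0.189] [-0.1092, 0.0038, 0.0008] [0.0, -0.0, 26.8]
36.0 [ 0.493 -0.062  0.189] [-0.1212, 0.0012, 0.0008] [0.0, -0.0, 29.8]
```

View pics/scene10.png

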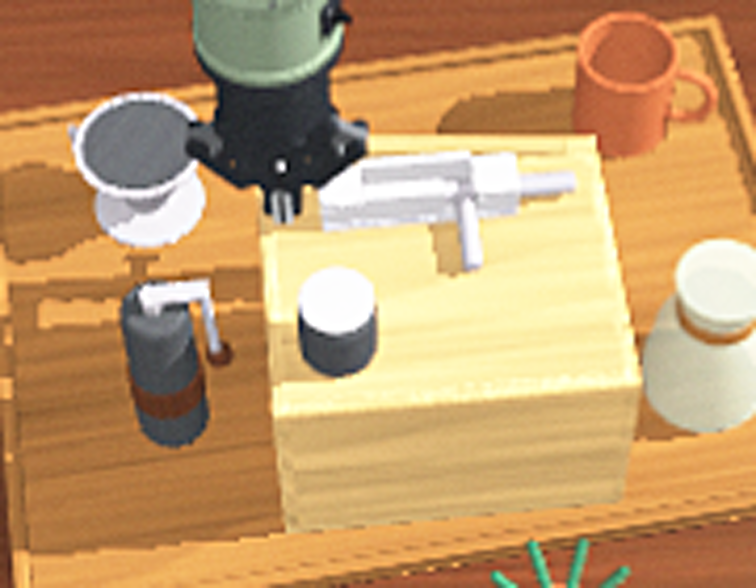

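Request:
apply_moves:
  commands:
    - {"travel": [-0.0116, 0.002, 0], "twist": [0, 0, 2], "claw": 0.0}
    - {"travel": [-0.0236, 0.0045, 0], "twist": [0, 0, 4.5], "claw": 0.0}
    - {"travel": [-0.0358, 0.0065, 0], "twist": [0, 0, 7], "claw": 0.0}
    - {"travel": [-0.048, 0.0075, 0], "twist": [0, 0, 9.5], "claw": 0.0}
    - {"travel": [-0.06, 0.008, 0], "twist": [0, 0, 12], "claw": 0.0}
    - {"travel": [-0.0725, 0.008, 0], "twist": [0, 0, 14], "claw": 0.0}
    - {"travel": [-0.085, 0.0075, 0], "twist": [0, 0, 16], "claw": 0.0}
    - {"travel": [-0.097, 0.006, 0], "twist": [0, 0, 18], "claw": 0.0}
    - {"travel": [-0.109, 0.004, 0], "twist": [0, 0, 20], "claw": 0.0}

```text
clock: 12.9
position: [0.5058, -0.0651, 0.1898]
tool_rot: [-3.141, -0.0, -0.377]
force: [0.6, 0.3, -0.7]
grip_width: 0.0
```

```bash
python3 door.py 36 39 42 45 48 51 54 56 58;python3 look.py 11 scene top
```

```text
[-168.9  -99.5  178.7] [ 0.6  0.3 -0.7] [-3.141 -0.    -0.377] [ 0.2   0.4  -0.24  1.93  0.13  0.82 -2.06]
36.0 [ 0.493 -0.062  0.189] [-0.0127, 0.0017, 0.0007] [-0.0, -0.0, 9.9]
39.0 [ 0.482 -0.058  0.189] [-0.0249, 0.0027, 0.0007] [-0.0, -0.0, 12.9]
42.0 [ 0.47  -0.054  0.189] [-0.0372, 0.003, 0.0007] [-0.0, -0.0, 15.9]
45.0 [ 0.459 -0.049  0.189] [-0.0495, 0.0026, 0.0007] [-0.0, -0.0, 18.9]
48.0 [ 0.448 -0.044  0.189] [-0.0618, 0.0016, 0.0007] [-0.0, -0.0, 21.9]
51.0 [ 0.437 -0.038  0.189] [-0.0739, 0.0, 0.0007] [-0.0, -0.0, 24.9]
54.0 [ 0.427 -0.031  0.189] [-0.086, -0.0022, 0.0007] [-0.0, -0.0, 27.9]
56.0 [ 0.42  -0.027  0.189] [-0.094, -0.0041, 0.0007] [-0.0, -0.0, 29.9]
58.0 [ 0.413 -0.022  0.189] [-0.1019, -0.0062, 0.0007] [-0.0, -0.0, 31.9]
```

View pics/scene11.png

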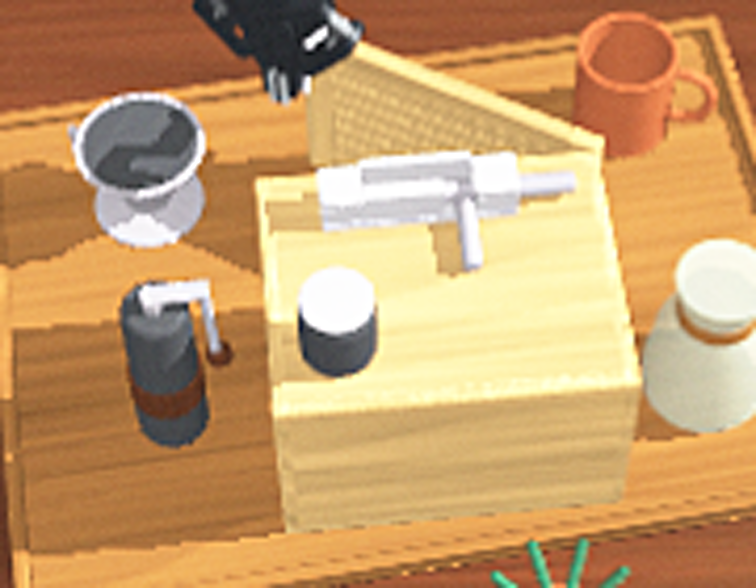

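View pics/top11.png

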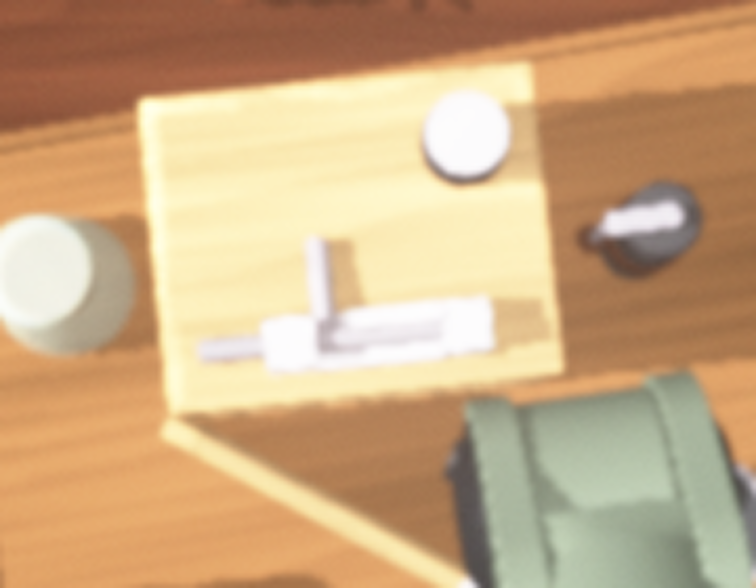

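Request:
apply_moves:
  commands:
    - {"travel": [-0.0127, 0.0017, 0], "twist": [0, 0, 2], "claw": 0.0}
    - {"travel": [-0.025, 0.0027, 0], "twist": [0, 0, 4], "claw": 0.0}
    - {"travel": [-0.037, 0.003, 0], "twist": [0, 0, 6], "claw": 0.0}
    - {"travel": [-0.0495, 0.0026, 0], "twist": [0, 0, 8], "claw": 0.0}
    - {"travel": [-0.062, 0.0016, 0], "twist": [0, 0, 10], "claw": 0.0}
    - {"travel": [-0.074, 0.0, 0], "twist": [0, 0, 12], "claw": 0.0}
    - {"travel": [-0.08, -0.001, 0], "twist": [0, 0, 12], "claw": 0.0}
    - {"travel": [-0.086, -0.002, 0], "twist": [0, 0, 12], "claw": 0.0}
    - {"travel": [-0.086, -0.002, 0], "twist": [0, 0, 12], "claw": 0.0}

```text
clock: 13.9
position: [0.4268, -0.0316, 0.1898]
tool_rot: [-3.142, 0.0, -0.583]
force: [0.5, 1.0, 0.0]
grip_width: -0.0
```

```bash
sed -i 's/"top":(125,265,185,365)/"top":(155,295,185,365)/' look.py; python3 door.py 54 56 57 58 60;python3 look.py 12 scene top
```

```text
[-245.1  -59.8  178.7] [0.5 1.  0. ] [-3.142  0.    -0.583] [ 0.12  0.28 -0.22  2.13  0.09  0.74 -2.31]
54.0 [ 0.427 -0.031  0.189] [-0.0003, -0.0001, 0.0007] [-0.0, 0.0, 16.1]
56.0 [ 0.42  -0.027  0.189] [-0.0085, -0.0002, 0.0007] [-0.0, 0.0, 18.1]
57.0 [ 0.417 -0.024  0.189] [-0.0126, -0.0004, 0.0007] [-0.0, 0.0, 19.1]
58.0 [ 0.413 -0.022  0.189] [-0.0166, -0.0007, 0.0007] [-0.0, 0.0, 20.1]
60.0 [ 0.407 -0.017  0.189] [-0.0248, -0.0015, 0.0007] [-0.0, 0.0, 22.1]
```

View pics/top12.png

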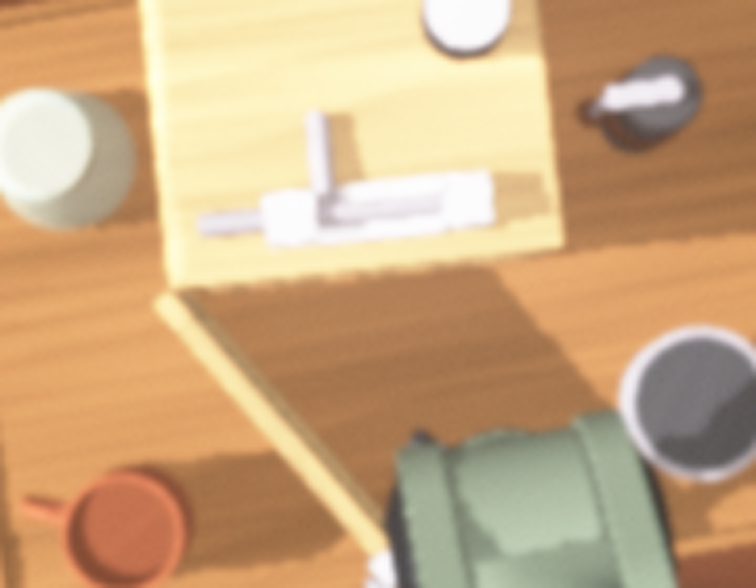

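View pics/scene12.png

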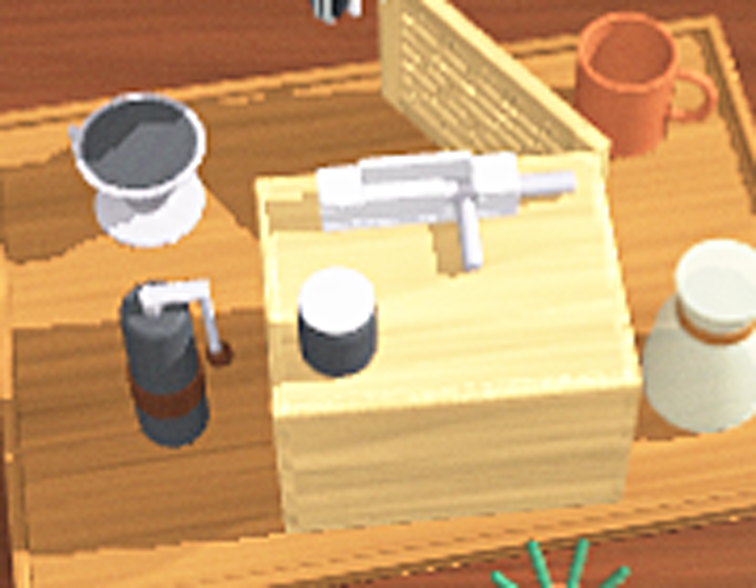

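```bash
python3 -c "
from h import *
uv=[(185+u/4.2,155+v/4.2) for u,v in((155,303),(360,545),(185,295),(388,530))]
w=onz('top',uv,.011+.168)
for i in(0,2):
  d=w[i+1]-w[i]; print(np.degrees(np.arctan2(-d[0],-d[1])+.079), w[i:i+2])
"
```

```text
55.656717485977985 [[0.54790504 0.17316667 0.179     ]
 [0.39240207 0.04782754 0.179     ]]
55.12639145259793 [[0.55244388 0.15415801 0.179     ]
 [0.40126086 0.02997499 0.179     ]]
```

Request:
apply_moves:
  commands:
    - {"travel": [-0.004, 0.0, 0], "twist": [0, 0, 0], "claw": 0.0}
    - {"travel": [-0.008, 0.0, 0], "twist": [0, 0, 0], "claw": 0.0}
    - {"travel": [-0.012, 0, 0], "twist": [0, 0, 0], "claw": 0.0}
    - {"travel": [-0.0155, 0.0, 0], "twist": [0, 0, 0], "claw": 0.0}
    - {"travel": [-0.018, -0.001, 0], "twist": [0, 0, 0], "claw": 0.0}
    - {"travel": [-0.018, -0.001, 0], "twist": [0, 0, 0], "claw": 0.0}

```text
clock: 14.6
position: [0.4122, -0.0207, 0.1898]
tool_rot: [-3.141, -0.0, -0.584]
force: [0.8, -0.3, -0.3]
grip_width: 0.0001
```

```bash
python3 door.py 58;python3 look.py 13 top
```

```text
[-258.7  -47.9  178.7] [ 0.8 -0.3 -0.3] [-3.141 -0.    -0.584] [ 0.1   0.26 -0.23  2.16  0.09  0.73 -2.34]
58.0 [ 0.413 -0.022  0.189] [0.0015, 0.0003, 0.0007] [-0.0, -0.0, 20.0]
```

View pics/top13.png

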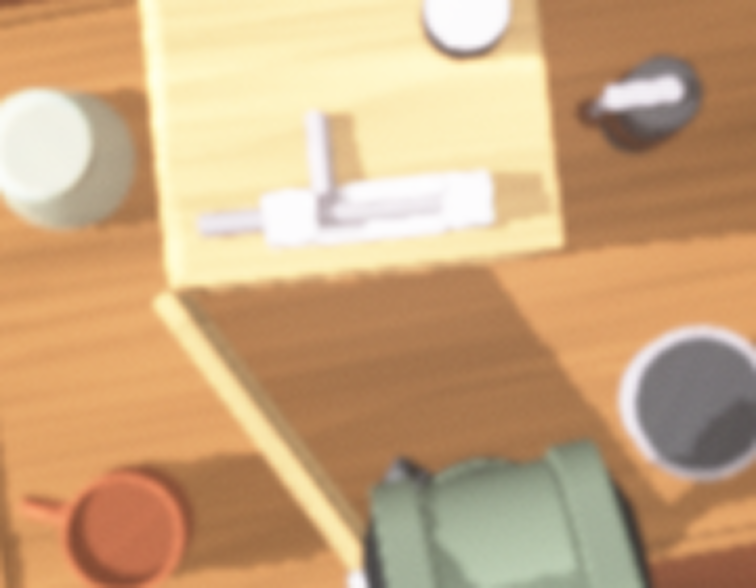

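Request:
apply_moves:
  commands:
    - {"travel": [0.008, 0.0, 0], "twist": [0, 0, 0], "claw": 0.0}
    - {"travel": [0.016, 0.0, 0], "twist": [0, 0, 0], "claw": 0.0}
    - {"travel": [0.018, 0, -0.03], "twist": [0, 0, 0], "claw": 0.0}
    - {"travel": [0.02, 0.0, -0.07], "twist": [0, 0, 0], "claw": 0.0}
    - {"travel": [0.05, 0.04, -0.08], "twist": [0, 0, 0], "claw": 0.0}
    - {"travel": [0.08, 0.08, -0.08], "twist": [0, 0, 0], "claw": 0.0}
    - {"travel": [0.1, 0.12, -0.08], "twist": [0, 0, 0], "claw": 0.0}
    - {"travel": [0.12, 0.16, -0.08], "twist": [0, 0, 0], "claw": 0.0}
    - {"travel": [0.12, 0.2, -0.08], "twist": [0, 0, 0], "claw": 0.0}
    - {"travel": [0.12, 0.2, -0.08], "twist": [0, 0, 0], "claw": 0.0}

```text
clock: 15.65
position: [0.3994, -0.259, 0.2695]
tool_rot: [3.14, 0.001, -0.592]
force: [1.1, 0.8, 0.0]
grip_width: -0.0003
```

```bash
python3 door.py ;python3 look.py 14 top scene
```

```text
[-290.4 -284.4  258.4] [1.1 0.8 0. ] [ 3.14e+00  1.00e-03 -5.92e-01] [ 0.5   0.24 -0.06  1.93  0.02  0.97 -1.73]
```

View pics/top14.png

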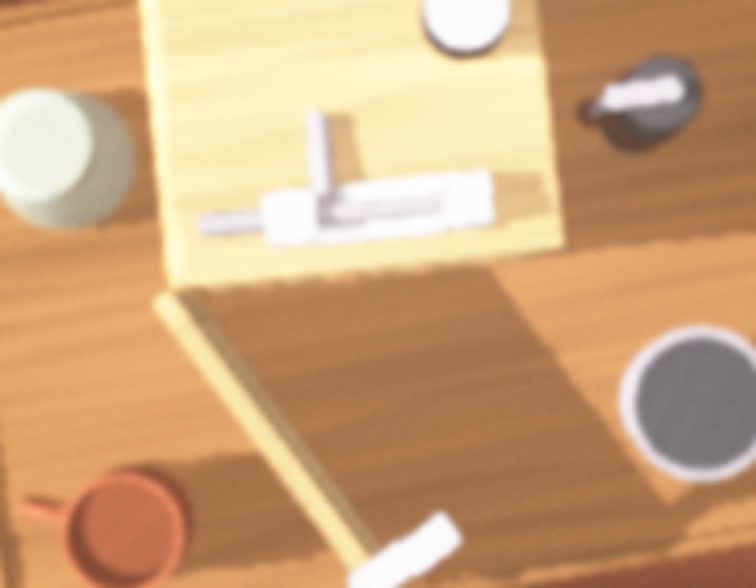

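View pics/scene14.png

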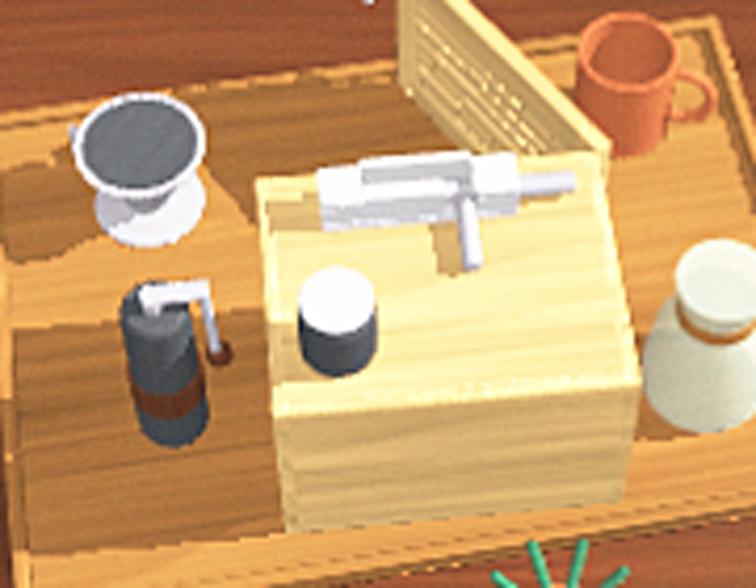

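```bash
python3 -c "
from h import *
from workcell import bot
uv=[(185+u/4.2,155+v/4.2) for u,v in((155,303),(348,570),(192,294),(378,540))]
w=onz('top',uv,.011+.168)
for i in(0,2):
  d=w[i+1]-w[i]; print(np.degrees(np.arctan2(-d[0],-d[1])+.079))
o=bot.observe(); print(abs(o['qd']).max(),o['force'])
bot.job_done()
"
```

```text
60.03916379033245
58.8413407632981
0.03318806738942814 [ 0.65297424 -0.36272005  0.44803737]
the job is handed in; nothing more can be done
```

I drew the pin fully back out of the eye until it stopped against the left barrel. Then I tipped its handle back into the side notch and pressed it down to its stop, where the wrist force read about 17 N. After that I pushed the door open by the back of its eye, backed the arm clear and handed in at about 16 s.

- **Door:** my last top picture puts it at 59 to 60 degrees, with a visible gap to the mug.
- **Pin:** the handle lies level in the notch and did not move while the door was opened. It bottomed out about 3 to 4 mm lower than my cabinet fit predicted. I put that down to the 2 mm camera calibration and some slack in the guide.
- **Everything else:** the tin, mug, grinder, carafe and dripper stand where they were. I didn't check the scoop in the later close-ups, but the arm did not go near it.
- **Forces:** the highest wrist reading I saw was about 17 N, and nothing was touching the arm at hand-in.

No check failed. I took no picture after handing in, so the final second is unchecked.

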